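# Cover up the fresh pralines

## Task

Cover up the fresh pralines using only your fingertips: push the drawer that holds the filled praline mould fully home, and push down the praline tin's hinged lid until it is shut. Leave the empty drawer open just as it is, do not pick up or shove the tin, and leave everything else on the table alone.

Things in the scene. Friction and masses are not known exactly. Their poses are not given: they have to be found in the camera images.
- mould_unit: Unit whose drawer holds a steel mould filled with chocolate (rows of brown octagons 23 mm wide, seen from above in the open drawer). White box fixed to the table, 200 deep (x) x 180 wide (y) x 90 high (mm), one drawer in its front (-x). Origin: centre of its underside, z up. Drawer shut: front plate's face 100 before the origin, lip's face 112 before it.
- mould_drawer_lip (a point): Middle of the front face of the steel lip (100 wide, 12 high, 12 proud of the white front plate; mm) on the drawer with the filled mould, 74 above the table, 16 below the flat top of the unit. The plate is 176 wide and reaches from 6 to 84 above the table. Moves with the drawer; x axis = the drawer's inward (closing) direction, y along the lip, z up.
- mould_drawer (a joint): opening of the drawer with the filled mould in m: 0 = fully home, 0.12 = as far out as it goes; it slides level along the unit's x axis, with about 1 N of friction, no spring and no latch, and stays where it is left.
- empty_unit: Unit whose drawer is empty (bare plywood floor), otherwise the same. White box fixed to the table, 200 deep (x) x 180 wide (y) x 90 high (mm), one drawer in its front (-x). Origin: centre of its underside, z up. Drawer shut: front plate's face 100 before the origin, lip's face 112 before it.
- empty_drawer_lip (a point): Middle of the front face of the steel lip (100 wide, 12 high, 12 proud of the white front plate; mm) on the empty drawer, 74 above the table, 16 below the flat top of the unit. The plate is 176 wide and reaches from 6 to 84 above the table. Moves with the drawer; x axis = the drawer's inward (closing) direction, y along the lip, z up.
- empty_drawer (a joint): opening of the empty drawer in m: 0 = fully home, 0.12 = as far out as it goes; it slides level along the unit's x axis, with about 1 N of friction, no spring and no latch, and stays where it is left.
- tin: Loose aluminium tin with pralines inside, about 0.9 kg, 160 mm (x) by 180 mm (y), 80 mm high without the lid. Origin: centre of its underside; z up. The lid is hinged on the rim on its +x side, away from the robot.
- tin_hinge (a point): Middle of the lid's hinge line, 80 mm above the table on the tin's +x rim. Its axes turn with the lid: y along the hinge line, -x from the hinge along the lid towards its free edge, z out of the lid's outer (upper) face.
- lid_edge (a point): Middle of the free edge of the lid on its outer (upper) face: 160 mm along the lid from the hinge and 6 mm above the lid's underside. The lid is a flat plate 162 mm long, 184 mm wide and 6 mm thick with no knob; the middle 120 x 140 mm is a 2 mm raised panel that is looks only. Same axes as tin_hinge.
- tin_lid (a joint): Lid angle in rad: 0 = shut (level), growing as it opens upward and away from the robot; 1.6 fully open. The hinge is stiff (about 0.15 N m): the lid stays where it is left, and a push of about 1 N on its free edge moves it.
- jar: Closed amber glass jar, 56 dia x 75 high, standing on the rear half of the empty drawer's unit (mm). A bystander. Origin: centre of its underside, or middle of its length if lying.
- ramekin: White bowl-shaped ramekin, 76 dia x 42 high, standing on the rear half of the mould drawer's unit (mm). A bystander. Origin: centre of its underside, or middle of its length if lying.
- spoon: Spoon with a black handle, 170 long, lying on the table at the robot's left (mm). A bystander. Origin: centre of its underside, or middle of its length if lying.
- beaker: Small steel cup, 50 dia x 55 high, on the table towards the robot (mm). A bystander. Origin: centre of its underside, or middle of its length if lying.
- cutter: Small steel ring cutter, 44 dia x 30 high, on the table towards the robot (mm). A bystander. Origin: centre of its underside, or middle of its length if lying.
- mug: White mug, 76 dia x 85 high, on the table at the robot's right (mm). A bystander. Origin: centre of its underside, or middle of its length if lying.

How it is judged:
By the outcome, as a careful person would: the job done as asked, in the order asked, and still so for the second after the job is handed in, with the robot touching nothing.
It also fails if it takes over 48 s, if anything falls off the work surface, if the arm or the gripper's body presses on something with over 40 N, if the wrist force passes 120 N, or if a joint passes its speed limit or range.

## Robot

A 6-joint arm with a two-finger parallel gripper is mounted at the origin on the work surface. World frame = base frame: x ahead of the robot, y to its left, z up, the work surface at z = 0. Lengths are in m, angles in rad, forces in N, time in s.
With the tool pointing down it reaches from about 0.25 to 0.725 m from the base axis. Payload 4 kg.
Tool frame: the origin (TCP) lies at the very end of the fingers, on their centre line; the grasp point (between the pads) lies 19 mm behind it (manip.grasp_offset is the z of the grasp point in the tool frame, in m); z points along the fingers, x is the direction in which the jaws open and shut, and the axes are right-handed (so a half turn about z gives the same grasp; the last joint's range is limited). The gripper opens to 85 mm and grips with 20 to 120 N. Pads are 22 mm wide; open, the fingers measure 114 mm over their backs; the gripper's body (76 mm by 85 mm) begins 54 mm behind the grasp point. The pads swing forward as they close: fully open they stand 13 mm farther back than shut.
Start: joints at [-1.233, 0.241, 0.005, 1.335, 0, 1.571], TCP at [0.166, -0.472, 0.231] pointing down, gripper open.
Joint ranges: [-2.72, 2.72], [-1.05, 1.87], [-1.09, 1.28], [-1.99, 2.15], [-1.42, 1.44], [-3.14, 3.14]. Speed limits (rad/s): [2.79, 2.79, 3.14, 3.14, 3.14, 3.14].

## Interface

Orientations are given as a unit quaternion [w, x, y, z].
In Python, from bench import manip gives the robot as it stands. The module is installed in compiled form; this text tells all that it offers.
- The arm moves only by the tool play_rows, never from a script. Its argument "motion" is a list of rows, each a list of 7 numbers: the turn, a rotation vector about the tool's x, y, z in units of 90 degrees (1.0 is 90 degrees), then the shift along the tool's x, y, z in units of 0.03 m (1.0 is 0.03 m), then the opening in per cent of the stroke, from 0 (shut) to 100 (fully open). A call has 1 to 12 rows; each row shifts and turns the commanded pose from where the row before left it, along the tool's axes as they then stand; what a row does not reach is not made up. A row lasts 1/10 s, in which the tool goes at most 50 mm and 8.59 degrees, less where a joint would pass 70% of its speed; a pose out of reach is approached as far as the arm can. A call with a number of a shift or a turn outside -1 to 1 is refused whole. A call with a gripper value outside its range is refused whole. The fingers move at their own pace and stop on an object; "squeeze" is the grip in N (left out, the last holds). Time passes only in rows, so rows that do not move let the fingers close. It gives the time, the measured TCP pose, the force and the opening at its end, in the units of the state.
- manip.get_obs(): the state, without advancing time (a new reading comes with each control period).
- manip.capture(name): name is "scene" or "side" or "wrist"; returns the picture (400x640x3 uint8, blue, green, red); there is no depth.
- manip.calibration(name): a dict with "K" (3x3 intrinsics, pixels), "rvec" (rotation vector, rad) and "tvec" (3), from world to camera coordinates, as OpenCV has them. Camera axes: x right, y down, z forward; pixel columns grow to the right and rows downward; lengths in m; the calibration is good to about 2 mm. The wrist camera is an equidistant fisheye: a pixel r from the principal point sees the ray r / f radians off the axis. A picture is of the moment at which its call begins: read the wrist's pose just before it. calibration takes no time and is no camera call; for the wrist camera it gives the pose at the moment of the call.
- manip.hand_in(): hands the job in, once; it reports no verdict.
Trained networks look in the newest picture that a camera, given by its name, has taken for a name from the list of things; names that differ only in an ending like _2 or _b are one class to them, and where a whole thing is asked for, a point or a joint stands for the part that bears it (a point fixed in the world has none). Each returns a list of dicts, best first, with "score" (0 to 1); they miss things now and then, are a little off and sometimes report something else, mostly with a low value. They report only what shows in the picture. A call takes as long as a camera call.
- manip.look_for(camera, label): "position" ([x, y, z] in m, in world coordinates, good to about 4 mm: the middle of the surface that is visible of it).
- manip.regions_of(camera, label): "region" (400x640 bool, what is visible of it).
- manip.spot_point(camera, label): "position" ([x, y, z] in m, in world coordinates, good to about 4 mm: a listed point, or the origin of a listed thing).
The state is a dict: "t": time; "joint_pos": joint angles; "qd": joint speeds; "joint_torque": joint torques, N m; "position": TCP position; "tcp_rot": TCP orientation; "ft_force": force on the tool from outside, world axes, zero at the start; "ft_torque": the same for the moment, N m; "grip_width": finger opening in m.
Only numpy, scipy, OpenCV 4.12 (cv2) and the standard library are available. Lean on these libraries where they do the work, as an engineer would, in place of code of your own. Each camera call takes 0.05 s, during which the arm holds its last target. There are 200 camera calls.

## Working session

There is one attempt and no reset: what is moved stays moved. The work goes in short steps, Python scripts to look and compute and a tool call to move; the robot and the scene stay as the last step left them, time stands still between calls to the robot, and variables do not carry over. Pictures are saved under pics/ and viewed, about 8 in all and at most 12, crops included, and the job is handed in when it is done.

Besides the shell and the picture viewer there is one more tool, called after "Emit:" by a JSON object that holds its "method" and its "body". play_rows: Moves the arm, as the interface text tells. Its arguments: {"type":"object","properties":{"motion":{"type":"array"},"squeeze":{"type":"number"}},"required":["motion"]}

```bash
mkdir -p pics
python3 - <<'E'
from bench import manip
import cv2,numpy as np
o=manip.get_obs(); print({k:np.round(v,3).tolist() for k,v in o.items()}, manip.grasp_offset)
for c in ["scene","side"]:
    cv2.imwrite(f"pics/{c}0.png",manip.capture(c))
for c in ["scene","side"]:
    for l in ["mould_unit","mould_drawer_lip","empty_unit","empty_drawer_lip","tin","tin_hinge","lid_edge","jar","ramekin","beaker","cutter","mug","spoon"]:
        r=manip.spot_point(c,l)
        print(c,l,[(np.round(d["position"],3).tolist(),round(d["score"],2)) for d in r[:3]])
print(manip.get_obs()["t"])
E
```

```text
{'t': 0.0, 'joint_pos': [-1.233, 0.241, 0.004, 1.335, 0.0, 1.571], 'qd': [-0.001, 0.001, -0.001, -0.001, -0.0, -0.001], 'joint_torque': [0.001, -37.231, 25.241, 0.017, 0.0, -0.0], 'position': [0.166, -0.471, 0.23], 'tcp_rot': [-0.001, 0.816, -0.578, -0.001], 'ft_force': [-0.236, -0.206, -0.371], 'ft_torque': [0.033, -0.043, 0.026], 'grip_width': 0.085} -0.0187
scene mould_unit [([0.634, 0.302, -0.0], 0.84), ([0.729, 0.018, 0.08], 0.62)]
scene mould_drawer_lip [([0.454, 0.303, 0.074], 0.84), ([0.633, 0.304, 0.007], 0.38)]
scene empty_unit [([0.659, -0.331, 0.003], 0.6)]
scene empty_drawer_lip [([0.483, -0.342, 0.076], 0.6), ([0.545, -0.553, -0.004], 0.41)]
scene tin [([0.648, 0.003, -0.001], 0.91)]
scene tin_hinge [([0.728, 0.016, 0.081], 0.81), ([0.674, 0.332, 0.094], 0.49)]
scene lid_edge [([0.63, 0.004, 0.209], 0.84), ([0.569, 0.503, 0.003], 0.52)]
scene jar [([0.712, -0.302, 0.087], 0.89)]
scene ramekin [([0.674, 0.335, 0.094], 0.83)]
scene beaker [([0.369, -0.153, 0.001], 0.47), ([0.571, 0.504, -0.001], 0.35)]
scene cutter [([0.367, 0.168, -0.002], 0.64), ([0.651, 0.002, -0.003], 0.48)]
scene mug [([0.544, -0.551, -0.004], 0.62)]
scene spoon [([0.572, 0.501, -0.001], 0.55)]
side mould_unit []
side mould_drawer_lip [([0.636, 0.002, 0.208], 0.29)]
side empty_unit [([0.661, -0.336, 0.002], 0.81)]
side empty_drawer_lip [([0.481, -0.342, 0.072], 0.98)]
side tin [([0.648, 0.004, 0.004], 0.89)]
side tin_hinge [([0.729, 0.012, 0.082], 0.77)]
side lid_edge [([0.633, 0.003, 0.207], 0.69)]
side jar [([0.71, -0.298, 0.09], 0.77)]
side ramekin []
side beaker []
side cutter [([0.366, 0.172, 0.003], 0.54)]
side mug [([0.546, -0.549, 0.004], 0.94)]
side spoon [([0.713, -0.301, 0.09], 0.21)]
1.4
```

View pics/scene0.png

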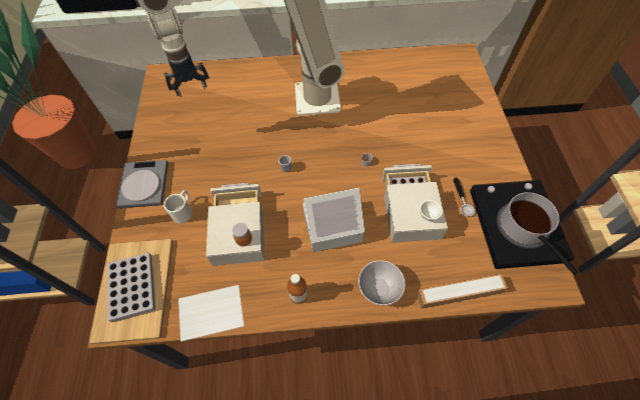

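View pics/side0.png

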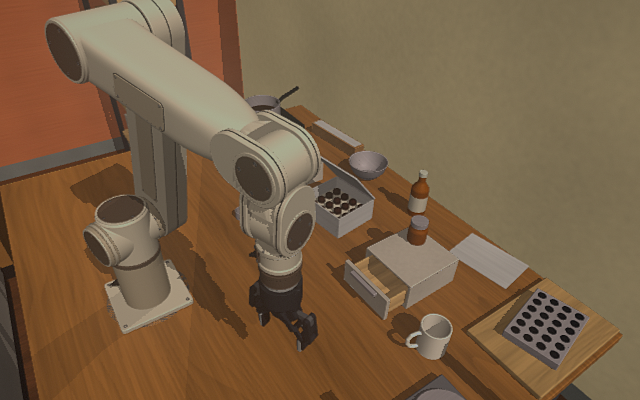

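The filled mould is in the unit on the image's right, with its brown rows at about (407,181), at y≈+0.30. The left unit, at (235,190), is empty. The tin is in the middle with its lid about half open. The networks agree with this. I'll turn the tool so the jaws lie along world y, and shut the fingers.

Emit:
{"method": "play_rows", "body": {"motion": [[0, 0, -0.095, 0, 0, -0.5, 0], [0, 0, -0.095, 0, 0, -0.5, 0], [0, 0, -0.095, 0, 0, 0, 0], [0, 0, -0.095, 0, 0, 0, 0], [0, 0, -0.095, 0, 0, 0, 0], [0, 0, -0.095, 0, 0, 0, 0], [0, 0, -0.095, 0, 0, 0, 0], [0, 0, -0.095, 0, 0, 0, 0], [0, 0, -0.095, 0, 0, 0, 0], [0, 0, -0.095, 0, 0, 0, 0], [0, 0, -0.095, 0, 0, 0, 0], [0, 0, -0.095, 0, 0, 0, 0]], "squeeze": 20}}

```text
t: 2.6
position: [0.1657, -0.4717, 0.2613]
tcp_rot: [-0.0, 0.961, 0.278, -0.0]
ft_force: [-0.0, 0.8, 0.0]
grip_width: 0.0002
```

Emit:
{"method": "play_rows", "body": {"motion": [[0, 0, -0.095, 0, 0, 0, 0], [0, 0, -0.095, 0, 0, 0, 0], [0, 0, -0.095, 0, 0, 0, 0], [0, 0, -0.095, 0, 0, 0, 0], [0, 0, -0.095, 0, 0, 0, 0], [0, 0, -0.095, 0, 0, 0, 0], [0, 0, -0.074, 0, 0, 0, 0], [0, 0, 0, 0, 0, 0, 0]]}}

```text
t: 3.4
position: [0.1657, -0.4717, 0.2613]
tcp_rot: [-0.0, 0.708, 0.706, 0.0]
ft_force: [-0.2, 0.6, 1.0]
grip_width: 0.0003
```

```bash
cat > h.py <<'E'
from bench import manip
import cv2,numpy as np
def box(img,c,o,yaw,opening):
    """draw unit outline, open drawer lip; o = origin xy"""
    k=manip.calibration(c); R=np.array([[np.cos(yaw),-np.sin(yaw)],[np.sin(yaw),np.cos(yaw)]])
    P=lambda p: cv2.projectPoints(np.array([[*(R@q[:2]+o),q[2]] for q in p],float),k["rvec"],k["tvec"],k["K"],None)[0].reshape(-1,2)
    S=4
    top=P([(-.1,-.09,.09),(.1,-.09,.09),(.1,.09,.09),(-.1,.09,.09)])
    pl=P([(-.1-opening,-.088,.084),(-.1-opening,.088,.084)])
    lip=P([(-.112-opening,-.05,.08),(-.112-opening,.05,.08)])
    for a,cl in((top,1),(pl,0),(lip,0)): cv2.polylines(img,[np.round(a*S+S/2).astype(int)],bool(cl),(0,0,255),1)
E
python3 - <<'E'
from h import *
im=cv2.resize(cv2.imread("pics/scene0.png"),None,fx=4,fy=4,interpolation=cv2.INTER_CUBIC)
box(im,"scene",np.array([.634,.302]),0.0,.068)
box(im,"scene",np.array([.66,-.333]),0.05,.065)
cv2.imwrite("pics/ov.png",np.hstack([im[600:1020,1480:1880],im[680:1100,760:1160]]))
E
```

```text
(no output)
```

View pics/ov.png

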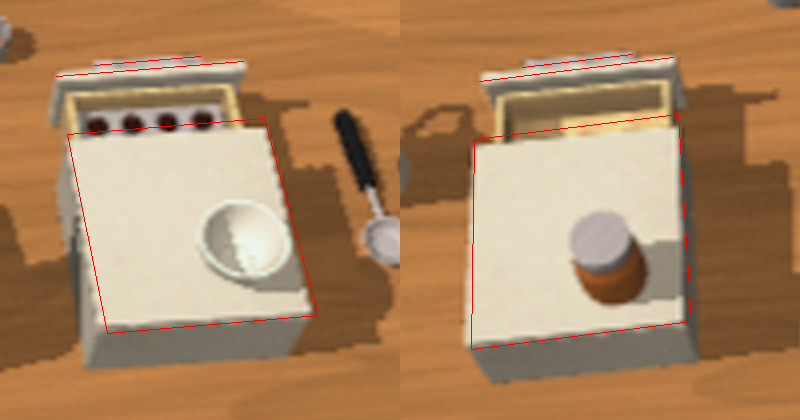

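The outlines fit to a few mm, and yaw is within about 3°, which is good enough for pushing. Next is the transit to in front of the mould drawer.

Emit:
{"method": "play_rows", "body": {"motion": [[0, 0, 0, 1, 0.3, 0, 0], [0, 0, 0, 1, 0.3, 0, 0], [0, 0, 0, 1, 0.3, 0, 0], [0, 0, 0, 1, 0.3, 0, 0], [0, 0, 0, 1, 0.3, 0, 0], [0, 0, 0, 1, 0.3, 0, 0], [0, 0, 0, 1, 0.3, 0, 0], [0, 0, 0, 1, 0.3, 0, 0], [0, 0, 0, 1, 0.3, 0, 0], [0, 0, 0, 1, 0.3, 0, 0], [0, 0, 0, 1, 0.3, 0, 0], [0, 0, 0, 1, 0.3, 0, 0]]}}

```text
t: 4.6
position: [0.2744, -0.1108, 0.2616]
tcp_rot: [0.0, 0.709, 0.705, 0.0]
ft_force: [0.2, -0.1, 0.2]
grip_width: 0.0
```

Emit:
{"method": "play_rows", "body": {"motion": [[0, 0, 0, 1, 0.3, 0, 0], [0, 0, 0, 1, 0.3, 0, 0], [0, 0, 0, 1, 0.3, 0, 0], [0, 0, 0, 1, 0.3, 0, 0], [0, 0, 0, 1, 0.3, 0, 0], [0, 0, 0, 1, 0.3, 0, 0], [0, 0, 0, 1, 0.3, 0, 0], [0, 0, 0, 1, 0.3, 0, 0], [0, 0, 0, 1, 0.3, 0, 0], [0, 0, 0, 1, 0.3, 0, 0], [0, 0, 0, 1, 0.3, 0, 0], [0, 0, 0, 1, 0.3, 0, 0]]}}

```text
t: 5.8
position: [0.383, 0.2493, 0.2614]
tcp_rot: [0.0, 0.709, 0.706, 0.0]
ft_force: [-0.2, -0.2, 0.2]
grip_width: 0.0004
```

Emit:
{"method": "play_rows", "body": {"motion": [[0, 0, 0, 1, 0.3, 0, 0], [0, 0, 0, 0.8, 0, 0, 0], [0, 0, 0, 0, 0, 0, 0], [0, 0, 0, 0, 0, 0, 0]]}}

```text
t: 6.2
position: [0.3916, 0.3019, 0.2609]
tcp_rot: [0.0, 0.708, 0.706, -0.001]
ft_force: [0.1, 0.2, -0.1]
grip_width: 0.0002
```

Emit:
{"method": "play_rows", "body": {"motion": [[0, 0, 0, 0, 0, 1, 0], [0, 0, 0, 0, 0, 1, 0], [0, 0, 0, 0, 0, 1, 0], [0, 0, 0, 0, 0, 1, 0], [0, 0, 0, 0, 0, 1, 0], [0, 0, 0, 0, 0, 1, 0], [0, 0, 0, 0, 0, 0.65, 0], [0, 0, 0, 0, 0, 0, 0], [0, 0, 0, 0, 0.5, 0, 0], [0, 0, 0, 0, 0.5, 0, 0], [0, 0, 0, 0, 0, 0, 0]]}}

```text
t: 7.3
position: [0.4245, 0.3021, 0.0637]
tcp_rot: [0.001, 0.709, 0.706, 0.002]
ft_force: [0.1, 0.2, 0.6]
grip_width: 0.0002
```

Emit:
{"method": "play_rows", "body": {"motion": [[0, 0, 0, 0, 0.2, 0, 0], [0, 0, 0, 0, 0.2, 0, 0], [0, 0, 0, 0, 0.2, 0, 0], [0, 0, 0, 0, 0.2, 0, 0], [0, 0, 0, 0, 0.2, 0, 0], [0, 0, 0, 0, 0.2, 0, 0], [0, 0, 0, 0, 0.2, 0, 0]]}}

```text
t: 8.0
position: [0.4641, 0.3016, 0.0616]
tcp_rot: [0.0, 0.708, 0.707, -0.0]
ft_force: [-1.3, -1.2, 1.3]
grip_width: -0.0003
```

Emit:
{"method": "play_rows", "body": {"motion": [[0, 0, 0, 0, 0.2, 0, 0], [0, 0, 0, 0, 0.2, 0, 0], [0, 0, 0, 0, 0.2, 0, 0], [0, 0, 0, 0, 0.2, 0, 0], [0, 0, 0, 0, 0.2, 0, 0], [0, 0, 0, 0, 0.2, 0, 0], [0, 0, 0, 0, 0.1, 0, 0]]}}

```text
t: 8.7
position: [0.5037, 0.3019, 0.0618]
tcp_rot: [0.0, 0.708, 0.706, 0.0]
ft_force: [-1.4, -0.5, 0.1]
grip_width: 0.0001
```

Emit:
{"method": "play_rows", "body": {"motion": [[0, 0, 0, 0, 0.1, 0, 0], [0, 0, 0, 0, 0.1, 0, 0]]}}

```text
t: 8.9
position: [0.5071, 0.3017, 0.0617]
tcp_rot: [-0.002, 0.707, 0.707, -0.001]
ft_force: [-11.1, -0.3, 8.0]
grip_width: -0.0
```

Emit:
{"method": "play_rows", "body": {"motion": [[0, 0, 0, 0, 0.1, 0, 0]]}}

```text
t: 9.0
position: [0.5071, 0.3017, 0.0617]
tcp_rot: [-0.004, 0.707, 0.707, -0.003]
ft_force: [-17.7, -0.7, 13.0]
grip_width: -0.0005
```

Emit:
{"method": "play_rows", "body": {"motion": [[0, 0, 0, 0, 0, 0, 0], [0, 0, 0, 0, -0.3, 0, 0], [0, 0, 0, 0, -0.5, 0, 0], [0, 0, 0, 0, -0.5, 0, 0], [0, 0, 0, 0, -0.5, 0, 0], [0, 0, 0, 0, 0, -0.5, 0], [0, 0, 0, 0, 0, -1, 0], [0, 0, 0, 0, 0, -1, 0], [0, 0, 0, 0, 0, -1, 0], [0, 0, 0, 0, 0, -1, 0], [0, 0, 0, 0, 0, -1, 0], [0, 0, 0, 0, 0, -1, 0]]}}

```text
t: 10.2
position: [0.4583, 0.3021, 0.2586]
tcp_rot: [0.0, 0.708, 0.707, 0.001]
ft_force: [0.8, 0.5, 0.8]
grip_width: -0.0001
```

Run:
```python
from h import *
i=manip.capture("scene");w=manip.capture("wrist")
for l in ["mould_unit","mould_drawer_lip"]:
  for c in ["scene","wrist"]:
    print(c,l,[(np.round(d["position"],3).tolist(),round(d["score"],2)) for d in manip.spot_point(c,l)[:2]])
im=cv2.resize(i,None,fx=4,fy=4,interpolation=cv2.INTER_CUBIC)
cv2.imwrite("pics/d1.png",np.hstack([im[600:1000,1480:1880],cv2.resize(w,(400,250))[:, :] if 0 else np.vstack([cv2.resize(w,(400,250)),np.zeros((150,400,3),np.uint8)])]))
o=manip.get_obs();print(o["t"],o["position"],o["ft_force"])
```

```text
scene mould_unit [([0.632, 0.301, 0.001], 0.56), ([0.63, 0.003, 0.206], 0.4)]
wrist mould_unit [([0.728, 0.019, 0.082], 0.69)]
scene mould_drawer_lip [([0.52, 0.302, 0.07], 0.59), ([0.658, -0.332, 0.002], 0.57)]
wrist mould_drawer_lip [([0.521, 0.3, 0.076], 0.64)]
10.5 [0.45750586 0.30156204 0.255712  ] [ 1.02288143  0.28437004 -0.77035828]
```

View pics/d1.png

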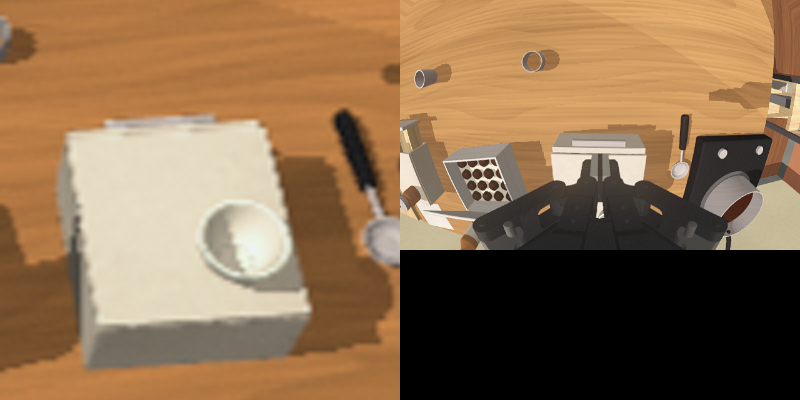

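The drawer is flush: lip 0.520 against unit 0.632, so 0.112 as it should be when shut. Now the lid. I'll go above its outer face and yaw about 7.5° to match the tin.

Emit:
{"method": "play_rows", "body": {"motion": [[0, 0, 0, 0, 0, -1, 0], [0, 0, 0, -0.98, 0.68, 0, 0], [0, 0, 0, -0.98, 0.68, 0, 0], [0, 0, 0, -0.98, 0.68, 0, 0], [0, 0, 0, -0.98, 0.68, 0, 0], [0, 0, 0, -0.98, 0.68, 0, 0], [0, 0, 0, -0.98, 0.68, 0, 0], [0, 0, 0, -0.98, 0.68, 0, 0], [0, 0, 0, -0.98, 0.68, 0, 0], [0, 0, 0, -0.98, 0.68, 0, 0], [0, 0, 0, -0.98, 0.68, 0, 0], [0, 0, -0.083, 0, 0, 0, 0]]}}

```text
t: 11.7
position: [0.6627, 0.003, 0.283]
tcp_rot: [-0.001, 0.661, 0.75, -0.002]
ft_force: [0.2, 1.3, -0.3]
grip_width: -0.0001
```

Run:
```python
from h import *
manip.capture("side");manip.capture("scene")
for c in ["side","scene"]:
  for l in ["tin","tin_hinge","lid_edge"]:
    print(c,l,[(np.round(d["position"],3).tolist(),round(d["score"],2)) for d in manip.spot_point(c,l)[:2]])
o=manip.get_obs();print(o["t"],o["position"],o["tcp_rot"],o["ft_force"])
```

```text
side tin [([0.647, 0.004, -0.0], 0.98)]
side tin_hinge [([0.73, 0.015, 0.08], 0.81)]
side lid_edge [([0.634, 0.006, 0.21], 0.66), ([0.543, -0.549, 0.005], 0.16)]
scene tin [([0.651, 0.002, -0.002], 0.58)]
scene tin_hinge [([0.367, 0.167, 0.001], 0.71), ([0.727, 0.014, 0.079], 0.67)]
scene lid_edge [([0.631, 0.004, 0.207], 0.95)]
12.1 [0.66110146 0.00841585 0.28697419] [1.96319825e-05 6.59981029e-01 7.51282265e-01 1.38019596e-05] [ 0.44929516 -1.16952325 -0.19968078]
```

Emit:
{"method": "play_rows", "body": {"motion": [[0, 0, 0, 0, 0, 0.8, 0], [0, 0, 0, 0, 0, 1, 0], [0, 0, 0, 0, 0, 0.8, 0], [0, 0, 0, 0, 0, 0.3, 0], [0, 0, 0, 0, 0, 0.2, 0], [0, 0, 0, 0, 0, 0.2, 0]]}}

```text
t: 12.7
position: [0.6621, 0.0078, 0.1889]
tcp_rot: [0.001, 0.66, 0.751, 0.001]
ft_force: [0.3, -0.1, 0.2]
grip_width: -0.0
```

Emit:
{"method": "play_rows", "body": {"motion": [[0, 0, 0, 0, -0.15, 0.15, 0], [0, 0, 0, 0, -0.15, 0.15, 0], [0, 0, 0, 0, -0.15, 0.15, 0]]}}

```text
t: 13.0
position: [0.6481, 0.0057, 0.175]
tcp_rot: [0.001, 0.66, 0.751, 0.001]
ft_force: [-0.2, -0.7, 0.9]
grip_width: 0.0001
```

Emit:
{"method": "play_rows", "body": {"motion": [[0, 0, 0, 0, -0.15, 0.2, 0], [0, 0, 0, 0, -0.15, 0.2, 0], [0, 0, 0, 0, -0.15, 0.2, 0], [0, 0, 0, 0, -0.14, 0.23, 0], [0, 0, 0, 0, -0.13, 0.23, 0], [0, 0, 0, 0, -0.13, 0.23, 0]]}}

```text
t: 13.6
position: [0.6224, 0.0024, 0.1349]
tcp_rot: [-0.0, 0.66, 0.751, -0.0]
ft_force: [0.1, -0.6, -0.1]
grip_width: -0.0002
```

Run:
```python
from h import *
s=manip.capture("side")
for l in ["tin","tin_hinge","lid_edge"]:
    print(l,[(np.round(d["position"],3).tolist(),round(d["score"],2)) for d in manip.spot_point("side",l)[:2]])
cv2.imwrite("pics/l1.png",cv2.resize(s[120:300,240:460],None,fx=3,fy=3,interpolation=cv2.INTER_CUBIC))
o=manip.get_obs();print(o["t"],o["position"],o["ft_force"])
```

```text
tin [([0.646, 0.006, -0.0], 0.63)]
tin_hinge [([0.726, 0.013, 0.08], 0.64)]
lid_edge [([0.582, -0.002, 0.145], 0.77), ([0.367, 0.173, 0.004], 0.42)]
13.8 [0.62248533 0.00252688 0.13522585] [-0.1374564   0.293698    0.40856164]
```

View pics/l1.png

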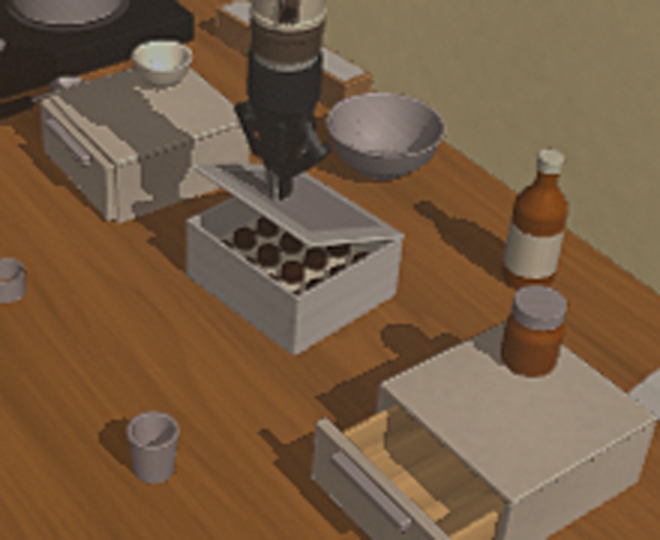

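The fingertip at (275,190) rests on the lid's outer face. The lid is about 0.4 rad open and the tin hasn't moved. Continuing down.

Emit:
{"method": "play_rows", "body": {"motion": [[0, 0, 0, 0, -0.08, 0.23, 0], [0, 0, 0, 0, -0.08, 0.23, 0], [0, 0, 0, 0, -0.06, 0.23, 0], [0, 0, 0, 0, -0.06, 0.23, 0], [0, 0, 0, 0, -0.03, 0.23, 0], [0, 0, 0, 0, 0, 0.2, 0]]}}

```text
t: 14.4
position: [0.6129, 0.0013, 0.0942]
tcp_rot: [-0.0, 0.66, 0.751, -0.0]
ft_force: [-0.3, -0.8, 0.7]
grip_width: -0.0003
```

Emit:
{"method": "play_rows", "body": {"motion": [[0, 0, 0, 0, 0, 0.1, 0], [0, 0, 0, 0, 0, 0.08, 0]]}}

```text
t: 14.6
position: [0.6133, 0.0013, 0.0892]
tcp_rot: [-0.0, 0.66, 0.751, -0.0]
ft_force: [0.0, -0.4, 0.4]
grip_width: -0.0001
```

Emit:
{"method": "play_rows", "body": {"motion": [[0, 0, 0, 0, 0, 0.05, 0]]}}

```text
t: 14.7
position: [0.6136, 0.0013, 0.088]
tcp_rot: [-0.0, 0.66, 0.751, 0.0]
ft_force: [0.4, 0.6, 1.0]
grip_width: 0.0002
```

Emit:
{"method": "play_rows", "body": {"motion": [[0, 0, 0, 0, 0, 0.05, 0], [0, 0, 0, 0, 0, 0.05, 0]]}}

```text
t: 14.9
position: [0.6138, 0.0014, 0.0864]
tcp_rot: [0.0, 0.66, 0.751, 0.0]
ft_force: [-5.1, -0.1, 11.8]
grip_width: -0.0001
```

Emit:
{"method": "play_rows", "body": {"motion": [[0, 0, 0, 0, 0, 0.05, 0]]}}

```text
t: 15.0
position: [0.6138, 0.0013, 0.0863]
tcp_rot: [0.001, 0.66, 0.751, 0.001]
ft_force: [-7.3, -1.0, 17.8]
grip_width: 0.0
```

Hard stop at z=0.086, which is the shut height. Lifting straight off.

Emit:
{"method": "play_rows", "body": {"motion": [[0, 0, 0, 0, 0, -0.15, 0], [0, 0, 0, 0, 0, -0.3, 0], [0, 0, 0, 0, 0, -0.8, 0], [0, 0, 0, 0, 0, -1, 0], [0, 0, 0, 0, 0, -1, 0], [0, 0, 0, 0, 0, -1, 0], [0, 0, 0, 0, -1, -1, 0], [0, 0, 0, 0, -1, 0, 0], [0, 0, 0, 0, -1, 0, 0], [0, 0, 0, 0, -1, 0, 0], [0, 0, 0, 0, -1, 0, 0], [0, 0, 0, 0, 0, 0, 0]]}}

```text
t: 16.2
position: [0.4613, -0.0182, 0.2418]
tcp_rot: [-0.001, 0.66, 0.751, -0.001]
ft_force: [0.7, -0.1, 0.4]
grip_width: 0.0001
```

Run:
```python
from h import *
im={c:manip.capture(c) for c in ["side","scene"]}
for c in im:
  for l in ["mould_unit","mould_drawer_lip","empty_unit","empty_drawer_lip","tin","tin_hinge","lid_edge","jar","ramekin","beaker","cutter"]:
    print(c,l,[(np.round(d["position"],3).tolist(),round(d["score"],2)) for d in manip.spot_point(c,l)[:1]])
cv2.imwrite("pics/f.png",np.vstack([cv2.resize(im["side"][130:330,240:560],None,fx=1.9,fy=1.4),cv2.resize(im["scene"][140:270,150:480],(608,280))]))
o=manip.get_obs();print(o["t"],o["position"],o["ft_force"])
```

```text
side mould_unit [([0.63, 0.3, -0.0], 0.56)]
side mould_drawer_lip [([0.519, 0.302, 0.072], 0.91)]
side empty_unit [([0.659, -0.338, 0.003], 0.8)]
side empty_drawer_lip [([0.479, -0.342, 0.073], 0.69)]
side tin [([0.644, 0.004, 0.001], 0.55)]
side tin_hinge [([0.73, 0.014, 0.085], 0.78)]
side lid_edge []
side jar [([0.712, -0.298, 0.091], 0.97)]
side ramekin [([0.367, 0.171, 0.002], 0.51)]
side beaker [([0.371, -0.154, 0.0], 0.72)]
side cutter [([0.368, 0.172, 0.004], 0.72)]
scene mould_unit [([0.63, 0.302, 0.004], 0.66)]
scene mould_drawer_lip [([0.519, 0.303, 0.071], 0.59)]
scene empty_unit [([0.658, -0.332, -0.001], 0.91)]
scene empty_drawer_lip [([0.483, -0.34, 0.074], 0.56)]
scene tin [([0.651, 0.002, -0.004], 0.71)]
scene tin_hinge [([0.73, 0.013, 0.083], 0.58)]
scene lid_edge [([0.567, -0.008, 0.084], 0.66)]
scene jar [([0.711, -0.302, 0.087], 0.88)]
scene ramekin [([0.674, 0.329, 0.093], 0.92)]
scene beaker [([0.37, -0.154, 0.001], 0.47)]
scene cutter [([0.57, 0.5, 0.002], 0.61)]
17.4 [ 0.46475794 -0.01798435  0.24124735] [ 0.64079993 -0.94698516 -0.43321379]
```

View pics/f.png

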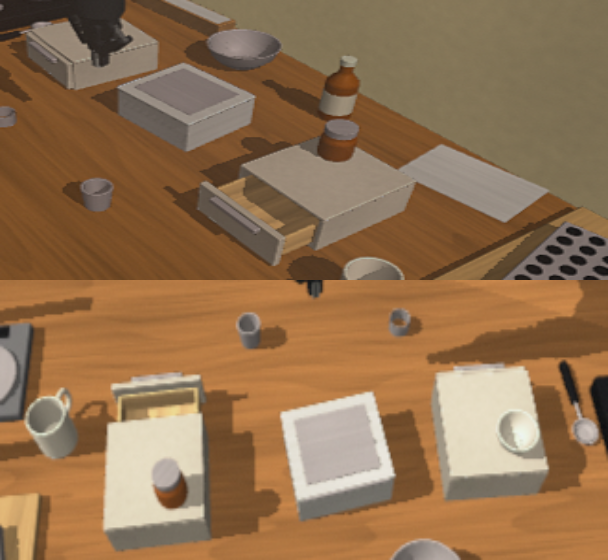

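Both views show the lid level and shut, the mould drawer home, the empty drawer still open and nothing else disturbed. Handing in.

```bash
python3 -c "
from bench import manip
print(manip.hand_in())"
```

```text
the job is handed in; nothing more can be done
None
```

The filled-mould drawer is pushed home and the praline tin's lid is shut, done in that order with the closed fingertips. I handed the job in at about 17.4 s of the 48 s allowed.

- **Drawer:** it came to a hard stop at about 18 N along its slide. In both views afterwards the lip is 0.111 m before the unit's origin, against 0.112 m when shut.
- **Lid:** the fingertip stopped hard at z = 0.086 m, which is the shut height, with about 18 N downward. The scene camera then put the lid edge at z = 0.084 m.
- **Everything else:** the tin, empty drawer (still about 65 mm open), jar, ramekin and beaker read within about 6 mm of their starting positions in at least one view. I checked the spoon and mug only by eye, and they looked unmoved.
- **Misses and disagreements:** the last side view did not find the lid edge and put the ramekin where the cutter is. The last scene view put the cutter at the spoon. The other camera gave the right place for all three, and the final pictures agree.

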